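# Hang the nested cleaning baskets on the drip stand

### The job

Hang the three wire cleaning baskets on the drip stand's hook by their arches, open fronts facing away from the upright: first the large one, pushed back near the upright, then the medium one nested inside it, then the small one nested inside the medium one, each with its saddle resting on the rod close in front of the one before. Let each basket go and let it hang still before hanging the next, leave all three hanging upright, and leave the other things standing where they are.

Things in the scene. Friction and masses are not known exactly. Their poses are not given: they have to be found in the camera images.
- large_basket_grip (a point): Large steel wire basket, 0.16 kg, standing on the worktop, with an upright wire arch at its back. Point: centre of the blue grip tab on top of the arch, 14 mm wide (y), 8 thick (x), 32 tall; arch crossbar top 18 mm below the point. z up; the open basket lies on the -x side. Inverted-V saddle under the crossbar: 14 mm long (x), 26 wide, inner apex 28 mm below the point.
- large_basket: Same basket, origin on its underside, 153 mm straight below the blue tab's centre; same axes. Basket part: 116 mm wide (y), from x = -4 to -104 mm, 45 mm high, open top, 3 mm walls. Arch legs (6 mm wire) at y = +-52 mm, free opening between rim and crossbar. Rubber bumpers on the back reach to x = +7 mm.
- medium_basket_grip (a point): Medium steel wire basket, 0.12 kg, standing on the worktop, with an upright wire arch at its back. Point: centre of the green grip tab on top of the arch, 18 mm wide (y), 8 thick (x), 32 tall; arch crossbar top 18 mm below the point. z up; the open basket lies on the -x side. Inverted-V saddle under the crossbar: 14 mm long (x), 26 wide, inner apex 28 mm below the point.
- medium_basket: Same basket, origin on its underside, 144 mm straight below the green tab's centre; same axes. Basket part: 96 mm wide (y), from x = -4 to -76 mm, 42 mm high, open top, 3 mm walls. Arch legs (6 mm wire) at y = +-42 mm, free opening between rim and crossbar. Rubber bumpers on the back reach to x = +7 mm.
- small_basket_grip (a point): Small steel wire basket, 0.09 kg, standing on the worktop, with an upright wire arch at its back. Point: centre of the yellow grip tab on top of the arch, 22 mm wide (y), 8 thick (x), 32 tall; arch crossbar top 18 mm below the point. z up; the open basket lies on the -x side. Inverted-V saddle under the crossbar: 14 mm long (x), 26 wide, inner apex 28 mm below the point.
- small_basket: Same basket, origin on its underside, 135 mm straight below the yellow tab's centre; same axes. Basket part: 76 mm wide (y), from x = -4 to -48 mm, 38 mm high, open top, 3 mm walls. Arch legs (6 mm wire) at y = +-32 mm, free opening between rim and crossbar. Rubber bumpers on the back reach to x = +7 mm.
- hook_root (a point): Fixed drip tray with steel upright and one rod hook. Point: rod axis at the upright's front face, 170 mm up. z up, +x into the upright. Rod 10 mm thick, level 62 mm along -x, then turned up: tip ends at x = -79, z = +17 mm. A basket resting on it has its tab centre 35 mm above the point; large one touching the upright: tab at x = -7 mm; each next tab 14 mm further out.
- white_bottle_center (a point): Bystander: white screw-cap bottle with a green band, 38x39x104 mm; about half-way up it, z up.
- brown_bottle_center (a point): Bystander: brown screw-cap medicine bottle, 45x46x129 mm; about half-way up it, z up.
- vial_center (a point): Bystander: clear vial with black cap, 29x29x74 mm; about half-way up it, z up.
- red_dropper_center (a point): Bystander: white dropper bottle with red cone cap, 29x29x86 mm; about half-way up it, z up.
- ointment_jar_center (a point): Bystander: small blue jar, 36x36x53 mm; about half-way up it, z up.
- kidney_dish: Bystander: stainless kidney dish, 116x224x43 mm, behind the drip stand; origin at its underside.

How it is judged (in metres and radians):
On the way, in this order (a step that is already met when the one before it is completed fails the run):
1. the large basket hangs on the rod, let go (y of large_basket_grip in the frame of hook_root between -0.008 and 0.008 m and z of large_basket_grip in the frame of hook_root between 0.029 and 0.041 m and angle between large_basket_grip's own z axis and vertical below 0.25 rad and angle between the x axis of large_basket_grip and the x axis of hook_root, either way round below 0.2 rad and x of large_basket_grip in the frame of hook_root between -0.024 and 0 m and contact force between the fingers and large_basket below 0.1 N and linear speed of large_basket below 0.03 m/s), for 0.2 s.
2. the medium basket hangs on the rod, nested in the large basket, let go (y of medium_basket_grip in the frame of hook_root between -0.008 and 0.008 m and z of medium_basket_grip in the frame of hook_root between 0.029 and 0.041 m and angle between medium_basket_grip's own z axis and vertical below 0.25 rad and angle between the x axis of medium_basket_grip and the x axis of hook_root, either way round below 0.2 rad and x of medium_basket_grip in the frame of large_basket_grip between -0.028 and -0.009 m and contact force between the fingers and medium_basket below 0.1 N and linear speed of medium_basket below 0.03 m/s), for 0.2 s.
3. the small basket hangs on the rod, nested in the medium basket, let go (y of small_basket_grip in the frame of hook_root between -0.008 and 0.008 m and z of small_basket_grip in the frame of hook_root between 0.029 and 0.041 m and angle between small_basket_grip's own z axis and vertical below 0.25 rad and angle between the x axis of small_basket_grip and the x axis of hook_root, either way round below 0.2 rad and x of small_basket_grip in the frame of medium_basket_grip between -0.028 and -0.009 m and contact force between the fingers and small_basket below 0.1 N and linear speed of small_basket below 0.03 m/s), for 0.2 s.
At the end, for the whole second after the job is handed in: All three baskets rest on the rod, released and still: tab centres 29-41 mm above the rod axis, within 8 mm sideways, tilt < 0.25 rad, turn < 0.2 rad; large tab within 24 mm of the upright, medium tab 9-28 mm in front of the large, small tab 9-28 mm in front of the medium (all of step 1 and all of step 2 and all of step 3); the robot touches nothing.
It fails at once if a bystander bottle, vial or jar is knocked over or pushed away (more than 4 cm) (distance of any of white_bottle_center, brown_bottle_center, vial_center, red_dropper_center, ointment_jar_center from where it was at the start of the episode above 0.04 m or angle between any of white_bottle_center, brown_bottle_center, vial_center, red_dropper_center, ointment_jar_center's own z axis and vertical above 0.5 rad).
It fails at once if the kidney dish is pushed away (more than 4 cm) (distance of kidney_dish from where it was at the start of the episode above 0.04 m).
It also fails if it takes over 72 s, if anything falls off the work surface, if the arm or the gripper's body presses on something with over 40 N, if the wrist force passes 120 N, or if a joint passes its speed limit or range.

### The arm

A 6-joint arm with a two-finger parallel gripper is mounted at the origin on a cart in front of the work surface, level with it; the furniture and walls round the work are solid. World frame = base frame: x ahead of the robot, y to its left, z up, the work surface at z = 0. Lengths are in m, angles in degrees, forces in N, time in s.
With the tool pointing down it reaches from about 0.35 to 0.875 m from the base axis. Payload 4.2 kg.
Tool frame: the origin (TCP) lies at the very end of the fingers, on their centre line; the grasp point (between the pads) lies 19 mm behind it (robot.pinch_z is the distance from the TCP to the grasp point, in m); x points along the fingers, y is the direction in which the jaws open and shut, and the axes are right-handed (so a half turn about x gives the same grasp; the last joint's range is limited). The gripper opens to 87 mm and grips with 3 to 60 N. Pads are 19 mm wide; open, the fingers measure 117 mm over their backs; the gripper's body (75 mm by 190 mm) begins 51 mm behind the grasp point.
Start: joints at [-60.241, 22.042, 0.453, 0, -68.411, -14.817], TCP at [0.161, -0.604, 0.223] pointing down, gripper open.
Joint ranges: [-179.83, 179.83], [-69.29, 118.12], [-61.27, 80.66], [-181.25, 117.63], [-171.15, -9.14], [-177.46, 177.46]. Speed limits (degrees/s): [159.86, 159.86, 180, 180, 180, 180].

### API

Orientations are given as [roll, pitch, yaw] about the fixed x, y, z axes, in that order (R = Rz(yaw) Ry(pitch) Rx(roll)).
In Python, from plant import robot gives the robot as it stands.
- The arm moves only by the tool arm_command, never from a script. Its argument "steps" is a list of rows, each a list of 3 entries, a list of its own where there are three numbers: the shift along the world's x, y, z in m, then the turn, a rotation vector about the world's x, y, z in units of 5 degrees (1.0 is 5 degrees), then the opening in per cent of the stroke, from 0 (shut) to 100 (fully open). A call has exactly 10 rows; each row is the pose to reach, as a shift and turn from the pose commanded when the call began; what a row does not reach only later rows make up. A row lasts 1/12 s, in which the tool goes at most 41.7 mm and 7.16 degrees, less where a joint would pass 70% of its speed; a pose out of reach is approached as far as the arm can. A call with a gripper value outside its range is refused whole. The fingers move at their own pace and stop on an object; "squeeze" is the grip in N (left out, the last holds). Time passes only in rows, so rows that repeat a pose let the fingers close, or fill a call up. It gives the time, the measured TCP pose, the force and the opening at its end, in the units of the state.
- robot.observe(): the state, without advancing time (a new reading comes with each control period).
- robot.capture(name): name is "scene" or "top" or "wrist"; returns the picture (400x640x3 uint8, blue, green, red); there is no depth.
- robot.get_calibration(name): a dict with "intrinsics" (3x3 intrinsics, pixels), "position" and "attitude" of the camera in the world. Camera axes: x right, y up, looking along -z (the intrinsics and any distortion apply to the point x, -y, -z); pixel columns grow to the right and rows downward; lengths in m; the calibration is good to about 2 mm. The wrist camera is an equidistant fisheye: a pixel r from the principal point sees the ray r / f radians off the axis. A picture is of the moment at which its call begins: read the wrist's pose just before it. get_calibration takes no time and is no camera call; for the wrist camera it gives the pose at the moment of the call.
- robot.hand_in(): hands the job in, once; it reports no verdict.
The state is a dict: "time_s": time; "qpos": joint angles; "joint_velocities": joint speeds; "joint_efforts": joint torques, N m; "tool_pos": TCP position; "tcp_rot": TCP orientation; "force": force on the tool from outside, world axes, zero at the start; "ft_torque": the same for the moment, N m; "grip_width": finger opening in m.
Only numpy, scipy, OpenCV 4.12 (cv2) and the standard library are available. Lean on these libraries where they do the work, as an engineer would, in place of code of your own. Each camera call takes 0.05 s, during which the arm holds its last target. There are 200 camera calls.

## Working session

There is one attempt and no reset: what is moved stays moved. The work goes in short steps, Python scripts to look and compute and a tool call to move; the robot and the scene stay as the last step left them, time stands still between calls to the robot, and variables do not carry over. Pictures are saved under pics/ and viewed, about 8 in all and at most 12, crops included, and the job is handed in when it is done.

Besides the shell and the picture viewer there is one more tool, called after "Call:" as name(argument=value, ...) on one line, values as JSON. arm_command: Moves the arm, as the interface text tells. Its arguments: {"type":"object","properties":{"steps":{"type":"array","items":{"type":"array"}},"squeeze":{"type":"number"}},"required":["steps"]}

```bash
mkdir -p pics
cat > h.py <<'E'
import numpy as np, cv2
from plant import robot
from scipy.spatial.transform import Rotation as R
E
python3 - <<'E'
from h import *
s=robot.observe(); print(s)
for n in ("scene","top","wrist"):
    c=robot.get_calibration(n); print(n,c)
    cv2.imwrite(f"pics/{n}0.png",robot.capture(n))
E
```

```text
{'time_s': 0.0, 'qpos': array([-6.02404688e+01,  2.20921114e+01,  3.79010812e-01, -2.79184718e-02,
       -6.84106415e+01, -1.48147378e+01]), 'joint_velocities': array([ 0.10438591, -0.04193965,  0.09009278,  0.06765069,  0.00967685,
        0.04047124]), 'joint_efforts': array([ 4.40097419e-04, -3.90666890e+01,  1.87408304e+01,  4.22004372e+00,
        1.09812029e-02, -2.02791034e-04]), 'tool_pos': array([ 0.1610183 , -0.60327821,  0.2214429 ]), 'tcp_rot': array([ 92.97655227,  89.87356654, 107.91104502]), 'force': array([-0.74885931, -0.02675268, -0.20918504]), 'ft_torque': array([ 0.03701358, -0.05111134, -0.06898438]), 'grip_width': 0.08730944291067687}
scene {'intrinsics': array([[464.58946829,   0.        , 314.80509303],
       [  0.        , 464.58946829, 191.33081503],
       [  0.        ,   0.        ,   1.        ]]), 'position': array([-0.31319314,  0.48340517,  0.72031001]), 'attitude': array([  58.58853796,    0.52842747, -118.22098985])}
top {'intrinsics': array([[374.75234481,   0.        , 319.3767512 ],
       [  0.        , 374.75234481, 199.89126619],
       [  0.        ,   0.        ,   1.        ]]), 'position': array([0.44997393, 0.0155177 , 1.1676399 ]), 'attitude': array([  7.14363029,   0.3613991 , -89.49405344])}
wrist {'intrinsics': array([[309.70691629,   0.        , 322.35730934],
       [  0.        , 309.70691629, 201.79351044],
       [  0.        ,   0.        ,   1.        ]]), 'position': array([ 0.08202949, -0.6257718 ,  0.38418083]), 'attitude': array([-17.18995117,  -0.14151443, 104.82933471])}
```

View pics/scene0.png

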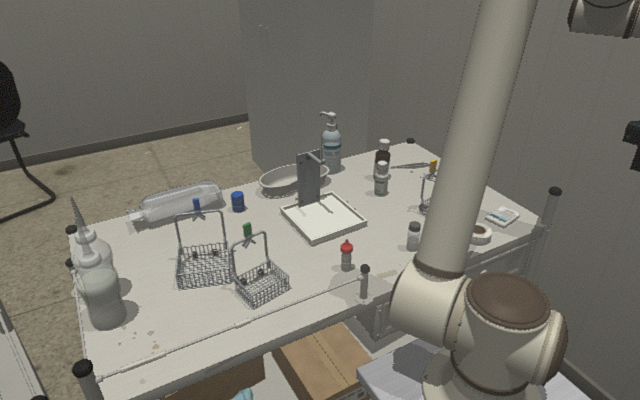

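View pics/top0.png

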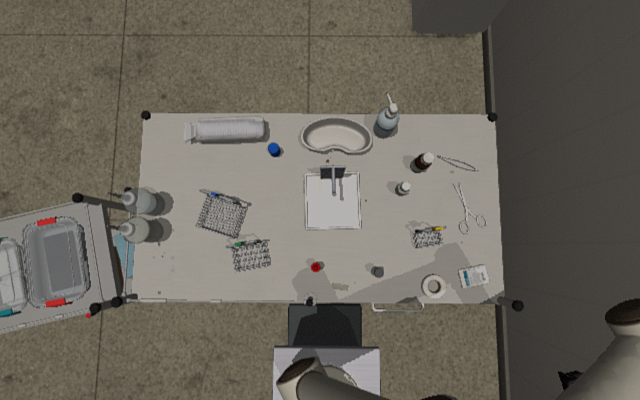

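Run:
```python
from h import *
t=cv2.imread("pics/top0.png"); s=cv2.imread("pics/scene0.png")
def crop(im,x,y,w,h,k):
    return cv2.resize(im[y:y+h,x:x+w],None,fx=k,fy=k,interpolation=cv2.INTER_CUBIC)
a=np.hstack([crop(t,190,180,80,60,5),crop(t,300,160,80,60,5)])
b=np.hstack([crop(t,400,200,80,60,5),crop(t,220,220,80,60,5)])
cv2.imwrite("pics/tc.png",np.vstack([a,b]))
a=np.hstack([crop(s,170,190,80,60,5),crop(s,280,140,80,60,5)])
b=np.hstack([crop(s,400,150,80,60,5),crop(s,220,215,80,60,5)])
cv2.imwrite("pics/sc.png",np.vstack([a,b]))
```

```text
(no output)
```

View pics/tc.png

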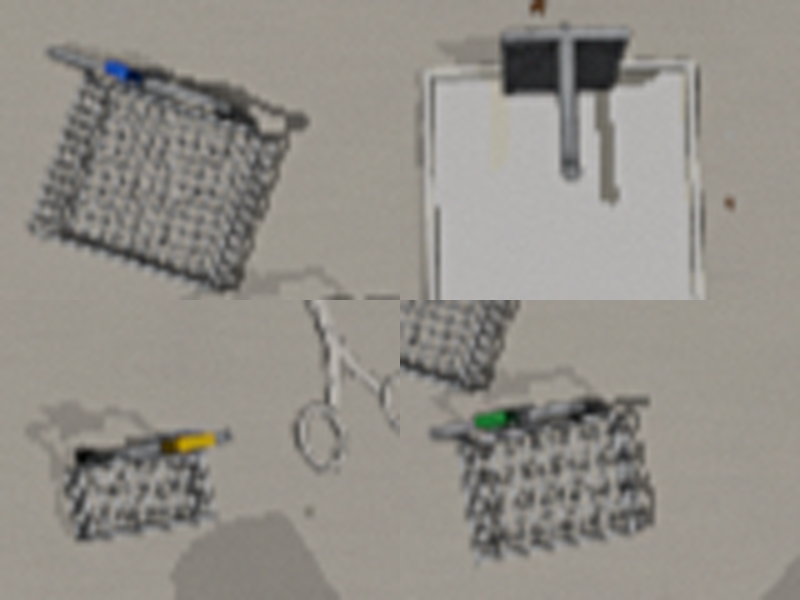

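View pics/sc.png

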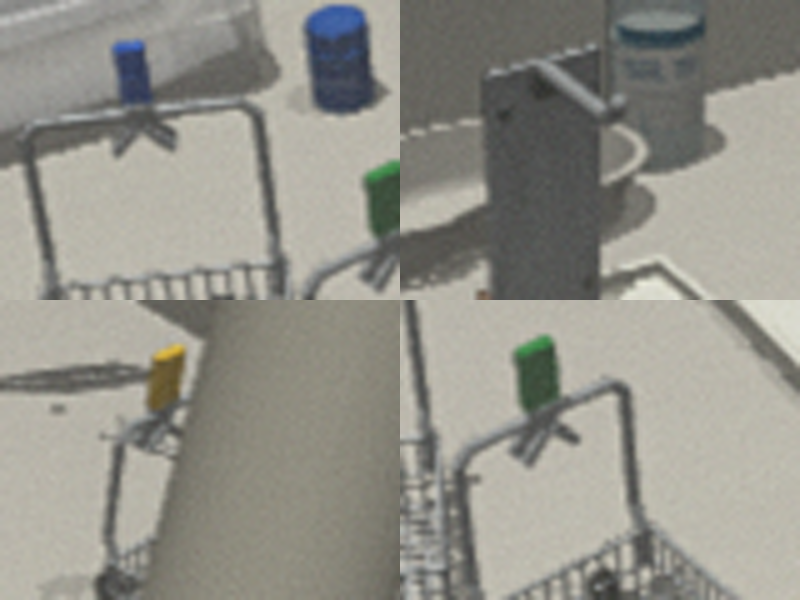

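```bash
cat >> h.py <<'E'
C={n:robot.get_calibration(n) for n in("scene","top")}
def ray(n,p,c=None):
    c=c or C[n];K=c["intrinsics"]
    d=np.array([(p[0]-K[0,2])/K[0,0],-(p[1]-K[1,2])/K[1,1],-1])
    if n=="wrist":
        q=np.array([d[0],d[1]]);r=np.hypot(*q)
        d=np.array([*(q/r*np.sin(r)),-np.cos(r)])
    d=R.from_euler("xyz",c["attitude"],degrees=True).apply(d)
    return c["position"],d/np.linalg.norm(d)
def tri(*rs):
    A=sum(np.eye(3)-np.outer(d,d) for _,d in rs);b=sum((np.eye(3)-np.outer(d,d))@o for o,d in rs)
    x=np.linalg.solve(A,b);return x,[np.linalg.norm(np.cross(d,x-o)) for o,d in rs]
def onz(r,z): o,d=r;return o+d*(z-o[2])/d[2]
E
python3 - <<'E'
from h import *
np.set_printoptions(precision=4,suppress=True)
for k,t,s,z in (("L",(214.6,194),(196.4,204.4),.153),("M",(238.4,244),(247.4,229.6),.144),("S",(438,228.4),(433,165.4),.135)):
    print(k,*tri(ray("top",t),ray("scene",s)),onz(ray("scene",s),z),onz(ray("top",t),z+.013))
print("tip",*tri(ray("top",(334,194)),ray("scene",(322.4,161))),onz(ray("top",(334,193)),.187))
print("rootS",onz(ray("scene",(308,153.6)),.175), onz(ray("top",(333.4,177)),.175),onz(ray("top",(333.4,178)),.17))
def yaw(p,q,z):
    v=onz(ray("top",p),z)-onz(ray("top",q),z);return np.degrees(np.arctan2(v[1],v[0]))-90
print("yawL",yaw((201,190),(237.4,201),.135),"M",yaw((227,246.6),(260,241.2),.13),"S",yaw((417,231),(445.6,227),.115))
print("yawtray upright top edge",yaw((400.8-400+20+300-0,166.4),(325.6,166.4),.2), "rod dir",onz(ray("top",(333.4,178)),.17)-onz(ray("top",(334,192)),.18))
print("upright top L",onz(ray("top",(320.6,166.8)),.19),onz(ray("top",(325.6,166.6)),.19))
s=robot.observe();print("tool axes",R.from_euler("xyz",s["tcp_rot"],degrees=True).as_matrix())
E
```

```text
L [0.5906 0.309  0.152 ] [np.float64(0.0014816435888409683), np.float64(0.0014816435888410735)] [0.5877 0.3082 0.153 ] [0.5892 0.3064 0.166 ]
M [0.4549 0.2402 0.1442] [np.float64(0.0018966978002085437), np.float64(0.0018966978002084637)] [0.4538 0.2386 0.144 ] [0.4556 0.2391 0.157 ]
S [ 0.5029 -0.3048  0.1315] [np.float64(0.0006652121295991177), np.float64(0.0006652121295991153)] [ 0.4978 -0.3009  0.135 ] [ 0.5024 -0.2992  0.148 ]
tip [ 0.5897 -0.0164  0.179 ] [np.float64(0.0005418179481114996), np.float64(0.0005418179481114228)] [ 0.5915 -0.0157  0.187 ]
rootS [ 0.6504 -0.0079  0.175 ] [ 0.6367 -0.0143  0.175 ] [ 0.6349 -0.0145  0.17  ]
yawL -16.31381585731681 M 9.760000330825633 S 8.410135635148492
yawtray upright top edge 0.4274761680320722 rod dir [ 0.0397  0.0015 -0.01  ]
upright top L [0.6611 0.0203 0.19  ] [0.6618 0.007  0.19  ]
tool axes [[-0.0005 -0.2577  0.9662]
 [ 0.0016  0.9662  0.2577]
 [-1.      0.0017 -0.0001]]
```

Call:
arm_command(steps=[[[0.16, 0.36, 0.08], [0, 0, -2], 100], [[0.16, 0.36, 0.08], [0, 0, -2], 100], [[0.16, 0.36, 0.08], [0, 0, -2], 100], [[0.16, 0.36, 0.08], [0, 0, -2], 100], [[0.16, 0.36, 0.08], [0, 0, -2], 100], [[0.16, 0.36, 0.08], [0, 0, -2], 100], [[0.16, 0.36, 0.08], [0, 0, -2], 100], [[0.16, 0.36, 0.08], [0, 0, -2], 100], [[0.16, 0.36, 0.08], [0, 0, -2], 100], [[0.16, 0.36, 0.08], [0, 0, -2], 100]])

```text
time_s: 0.98
tool_pos: [0.3217, -0.2414, 0.3035]
tcp_rot: [-7.3, 89.9, -2.3]
force: [1.1, 0.3, 0.3]
grip_width: 0.0871
```

Call:
arm_command(steps=[[[0.11, 0.22, 0], [0, 0, -1], 60], [[0.11, 0.22, 0], [0, 0, -1], 60], [[0.11, 0.22, 0], [0, 0, -1], 60], [[0.11, 0.22, 0], [0, 0, -1], 60], [[0.11, 0.22, 0], [0, 0, -1], 60], [[0.11, 0.22, 0], [0, 0, -1], 60], [[0.11, 0.22, 0], [0, 0, -1], 60], [[0.11, 0.22, 0], [0, 0, -1], 60], [[0.11, 0.22, 0], [0, 0, -1], 60], [[0.11, 0.22, 0], [0, 0, -1], 60]])

```text
time_s: 1.82
tool_pos: [0.4306, -0.0246, 0.3025]
tcp_rot: [-165.3, 90.0, -165.4]
force: [-0.3, -0.9, 0.1]
grip_width: 0.0522
```

Run:
```python
from h import *
c=robot.get_calibration("wrist");np.save("w1.npy",c);cv2.imwrite("pics/w1.png",robot.capture("wrist"))
s=robot.observe();print(s["tool_pos"],s["tcp_rot"],s["qpos"],s["time_s"])
im=robot.capture("top");cv2.imwrite("pics/t1.png",im)
```

```text
[ 0.43061119 -0.02486575  0.30257635] [-154.40873009   89.99469002 -154.56504796] [ 1.84410302e+01 -4.81528279e-01 -1.65069185e+01  6.72688379e-04
 -7.39798803e+01 -1.08597534e+02] 1.8667
```

View pics/w1.png

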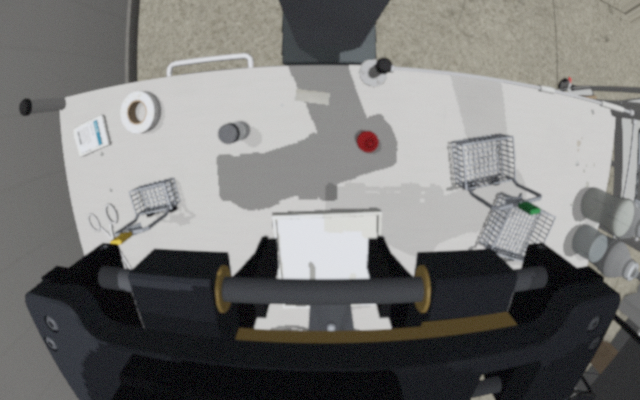

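Run:
```python
from h import *
np.set_printoptions(precision=4,suppress=True)
for z in (0,.005,.01): print("face base",z,onz(ray("top",(333.2,178.4)),z))
for z in (.17,.175,.18): print("face top",z,onz(ray("top",(333.2,167.4)),z))
for n,p in(("tray front L",(323,238)),): pass
w=cv2.imread("pics/w1.png");t=cv2.imread("pics/t1.png")
a=cv2.resize(w[250:350,270:403],(798,600),interpolation=cv2.INTER_CUBIC);cv2.imwrite("pics/w1c.png",a)
```

```text
face base 0 [ 0.6651 -0.0189  0.    ]
face base 0.005 [ 0.6642 -0.0188  0.005 ]
face base 0.01 [ 0.6632 -0.0186  0.01  ]
face top 0.17 [ 0.664  -0.0138  0.17  ]
face top 0.175 [ 0.663  -0.0136  0.175 ]
face top 0.18 [ 0.6619 -0.0135  0.18  ]
```

View pics/w1c.png

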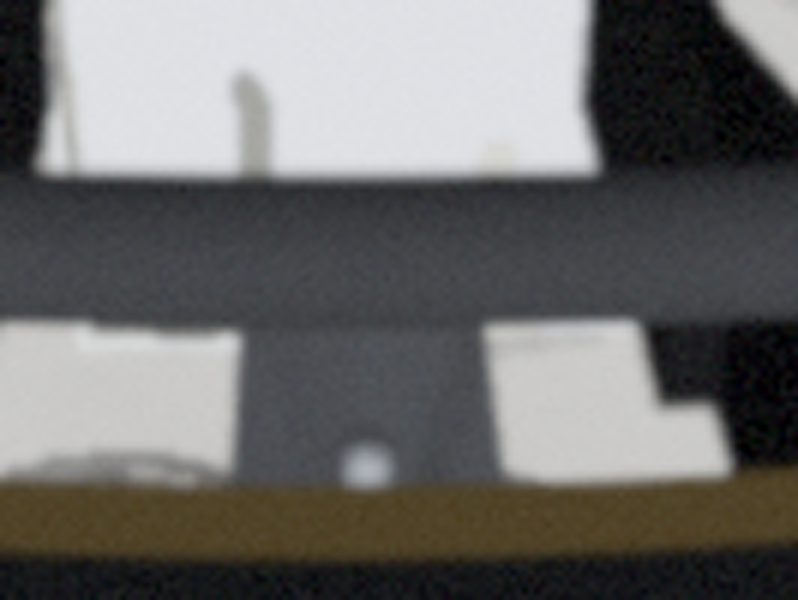

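Run:
```python
from h import *
np.set_printoptions(precision=4,suppress=True)
c=np.load("w1.npy",allow_pickle=True).item();print(c["position"],c["attitude"])
r=ray("wrist",(331.2,327.5),c)
for x in (.585,.59,.595): print(r[0]+r[1]*(x-r[0][0])/r[1][0])
print(tri(r,ray("top",(334,194)),ray("scene",(322.4,161))))
s=robot.observe();m=R.from_euler("xyz",s["tcp_rot"],degrees=True).as_matrix();print(m[:,1])
```

```text
[ 0.3488 -0.0256  0.4651] [-17.1657  -0.019   89.7711]
[ 0.585  -0.0163  0.1879]
[ 0.59   -0.0161  0.182 ]
[ 0.595  -0.0159  0.1762]
(array([ 0.59  , -0.0163,  0.1799]), [np.float64(0.0013658464901690618), np.float64(0.00039851480493995425), np.float64(0.001282014707140551)])
[0.003  1.     0.0001]
```

Call:
arm_command(steps=[[[0.158, 0.332, 0], [0, 0, -3.2], 65], [[0.158, 0.332, 0], [0, 0, -3.2], 65], [[0.158, 0.332, 0], [0, 0, -3.2], 65], [[0.158, 0.332, 0], [0, 0, -3.2], 65], [[0.158, 0.332, 0], [0, 0, -3.2], 65], [[0.158, 0.332, 0], [0, 0, -3.2], 65], [[0.158, 0.332, 0], [0, 0, -3.2], 65], [[0.158, 0.332, 0], [0, 0, -3.2], 65], [[0.158, 0.332, 0], [0, 0, -3.2], 65], [[0.158, 0.332, 0], [0, 0, -3.2], 65]])

```text
time_s: 2.75
tool_pos: [0.5913, 0.3123, 0.2989]
tcp_rot: [-140.3, 89.9, -156.3]
force: [1.0, -0.3, -0.9]
grip_width: 0.0564
```

Call:
arm_command(steps=[[[0, 0, -0.04], [0, 0, 0], 65], [[0, 0, -0.08], [0, 0, 0], 65], [[0, 0, -0.115], [0, 0, 0], 65], [[0, 0, -0.115], [0, 0, 0], 65], [[0, 0, -0.115], [0, 0, 0], 65], [[0, 0, -0.115], [0, 0, 0], 65], [[0, 0, -0.115], [0, 0, 0], 65], [[0, 0, -0.115], [0, 0, 0], 65], [[0, 0, -0.115], [0, 0, 0], 65], [[0, 0, -0.115], [0, 0, 0], 65]])

```text
time_s: 3.58
tool_pos: [0.5895, 0.3084, 0.189]
tcp_rot: [56.0, 89.9, 39.9]
force: [0.1, 0.5, 0.3]
grip_width: 0.0568
```

Run:
```python
from h import *
np.set_printoptions(precision=4,suppress=True)
c=robot.get_calibration("wrist");np.save("w2.npy",c);w=robot.capture("wrist");s=robot.observe();sc=robot.capture("scene")
m=R.from_euler("xyz",s["tcp_rot"],degrees=True).as_matrix();print(s["tool_pos"],m[:,1],s["grip_width"],s["time_s"])
cv2.imwrite("pics/w2f.png",w)
a=cv2.resize(w[200:350,220:420],(800,600),interpolation=cv2.INTER_CUBIC)
b=cv2.resize(sc[140:260,140:300],(800,600),interpolation=cv2.INTER_CUBIC)
cv2.imwrite("pics/w2.png",cv2.resize(np.vstack([a,b]),(500,750))[:,:] if 0 else np.hstack([cv2.resize(a,(400,300)),cv2.resize(b,(400,300))]))
```

```text
[0.5894 0.3084 0.1886] [0.2765 0.961  0.0014] 0.056721870995714616 3.6333
```

View pics/w2.png

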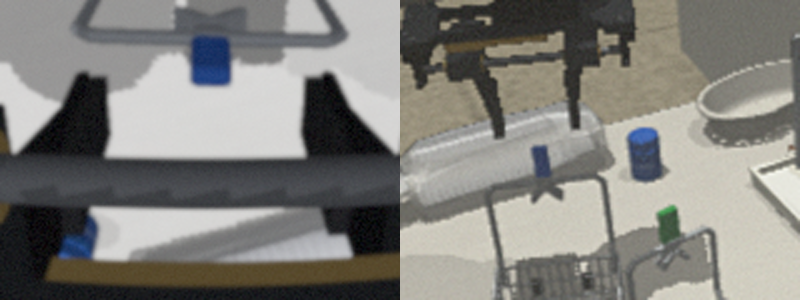

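Run:
```python
from h import *
np.set_printoptions(precision=4,suppress=True)
c=np.load("w2.npy",allow_pickle=True).item()
p=onz(ray("wrist",(325.5,242.5),c),.169);b=R.from_euler("z",-16.3,degrees=True)
print(p, p-b.apply([.004,0,0]))
w=cv2.imread("pics/w2f.png")
hsv=cv2.cvtColor(w,cv2.COLOR_BGR2HSV);mk=(hsv[...,0]>100)&(hsv[...,0]<130)&(hsv[...,1]>130)
mk=mk[200:262,300:350];y,x=np.nonzero(mk);print(x.min()+300,x.max()+300,y.min()+200,y.max()+200,x.mean()+300)
g=cv2.cvtColor(w,cv2.COLOR_BGR2GRAY)
# crossbar row by column: darkest
P=[]
for col in list(range(270,308,4))+list(range(342,384,4)):
    v=g[212:228,col].astype(float);wgt=np.clip(np.median(v)-v,0,None);P.append((col,212+np.average(np.arange(16),weights=wgt+1e-6)))
Q=np.array([onz(ray("wrist",q,c),.132) for q in P]);k=np.polyfit(Q[:,1],Q[:,0],1);print("bar",np.degrees(np.arctan(-k[0])),np.std(np.polyval(k,Q[:,1])-Q[:,0]),np.polyval(k,.3075))
```

```text
[0.5922 0.3086 0.169 ] [0.5884 0.3097 0.169 ]
317 334 218 241 325.04358974358973
bar -17.473723186109687 0.0005739752717191027 0.5887591505302103
```

Call:
arm_command(steps=[[[-0.001, 0.001, -0.024], [0, 0, -0.15], 65], [[-0.001, 0.001, -0.047], [0, 0, -0.15], 65], [[-0.001, 0.001, -0.047], [0, 0, -0.15], 65], [[-0.001, 0.001, -0.047], [0, 0, -0.15], 0], [[-0.001, 0.001, -0.047], [0, 0, -0.15], 0], [[-0.001, 0.001, -0.047], [0, 0, -0.15], 0], [[-0.001, 0.001, -0.047], [0, 0, -0.15], 0], [[-0.001, 0.001, -0.047], [0, 0, -0.15], 0], [[-0.001, 0.001, -0.047], [0, 0, -0.15], 0], [[-0.001, 0.001, -0.047], [0, 0, -0.15], 0]], squeeze=40)

```text
time_s: 4.52
tool_pos: [0.5883, 0.3092, 0.1409]
tcp_rot: [56.3, 90.0, 39.5]
force: [-0.2, 1.0, -0.1]
grip_width: 0.0176
```

Call:
arm_command(steps=[[[0, 0, 0], [0, 0, 0], 0], [[0, 0, 0], [0, 0, 0], 0], [[0, 0, 0], [0, 0, 0], 0], [[0, 0, 0.03], [0, 0, 0], 0], [[0, 0, 0.06], [0, 0, 0], 0], [[0, 0, 0.09], [0, 0, 0], 0], [[0, 0, 0.12], [0, 0, 0], 0], [[0, 0, 0.15], [0, 0, 0], 0], [[0, 0, 0.18], [0, 0, 0], 0], [[0, 0, 0.19], [0, 0, 0], 0]])

```text
time_s: 5.35
tool_pos: [0.5893, 0.3095, 0.3356]
tcp_rot: [46.1, 89.6, 29.3]
force: [1.3, 0.1, 0.7]
grip_width: 0.0139
```

Call:
arm_command(steps=[[[-0.005, -0.03, 0], [0, 0, 0.3], 0], [[-0.01, -0.06, 0], [0, 0, 0.7], 0], [[-0.015, -0.095, 0], [0, 0, 1.1], 0], [[-0.02, -0.13, 0], [0, 0, 1.5], 0], [[-0.025, -0.165, 0], [0, 0, 1.9], 0], [[-0.03, -0.2, 0], [0, 0, 2.3], 0], [[-0.035, -0.235, 0], [0, 0, 2.7], 0], [[-0.04, -0.27, 0], [0, 0, 3.1], 0], [[-0.043, -0.3, 0], [0, 0, 3.5], 0], [[-0.043, -0.325, 0], [0, 0, 3.5], 0]])

```text
time_s: 6.18
tool_pos: [0.5434, -0.0178, 0.3292]
tcp_rot: [175.6, 89.8, 176.3]
force: [1.0, 0.6, -2.5]
grip_width: 0.0133
```

```bash
cat >> h.py <<'E'
def st():
    s=robot.observe();m=R.from_euler("xyz",s["tcp_rot"],degrees=True).as_matrix();print(s["tool_pos"].round(4),"yaw",np.degrees(np.arctan2(-m[0,1],m[1,1])).round(2),"x",m[:,0].round(3),s["grip_width"].round(4),s["time_s"],s["qpos"].round(0))
E
python3 - <<'E'
from h import *
sc=robot.capture("scene");st()
cv2.imwrite("pics/s3.png",cv2.resize(sc[50:230,200:440],(800,600),interpolation=cv2.INTER_CUBIC))
E
```

```text
Traceback (most recent call last):
  File "h.py", line 18, in st
    s=robot.observe();m=R.from_euler("xyz",s["tcp_rot"],degrees=True).as_matrix();print(s["tool_pos"].round(4),"yaw",np.degrees(np.arctan2(-m[0,1],m[1,1])).round(2),"x",m[:,0].round(3),s["grip_width"].round(4),s["time_s"],s["qpos"].round(0))
                                                                                                                                                                                         ^^^^^^^^^^^^^^^^^^^^^
AttributeError: 'float' object has no attribute 'round'
```

```bash
sed -i 's/s\["grip_width"\].round(4)/round(s["grip_width"],4)/' h.py
python3 - <<'E'
from h import *
st();sc=robot.capture("scene")
cv2.imwrite("pics/s3.png",cv2.resize(sc[50:230,200:440],(800,600),interpolation=cv2.INTER_CUBIC))
E
```

```text
[ 0.5435 -0.0209  0.3294] yaw 0.5 x [-0.003 -0.002 -1.   ] 0.0135 6.2333 [  15.   11.   -0.    0.  -79. -104.]
```

View pics/s3.png

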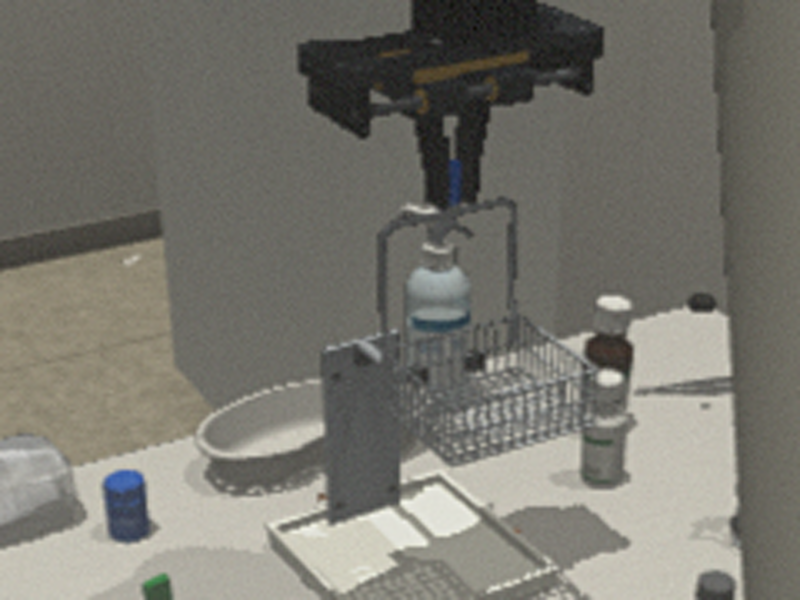

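Call:
arm_command(steps=[[[0.003, 0, -0.03], [0, 0, 0], 0], [[0.003, 0, -0.06], [0, 0, 0], 0], [[0.003, 0, -0.085], [0, 0, 0], 0], [[0.003, 0, -0.09], [0, 0, 0], 0], [[0.003, 0, -0.09], [0, 0, 0], 0], [[0.003, 0, -0.09], [0, 0, 0], 0], [[0.003, 0, -0.09], [0, 0, 0], 0], [[0.003, 0, -0.09], [0, 0, 0], 0], [[0.003, 0, -0.09], [0, 0, 0], 0], [[0.003, 0, -0.09], [0, 0, 0], 0]])

```text
time_s: 7.12
tool_pos: [0.5485, -0.0157, 0.2415]
tcp_rot: [13.0, 89.9, 13.7]
force: [-0.8, -0.5, -1.2]
grip_width: 0.0135
```

Run:
```python
from h import *
c=robot.get_calibration("wrist");np.save("w4.npy",c);w=robot.capture("wrist");st();cv2.imwrite("pics/w4f.png",w)
sc=robot.capture("scene")
a=cv2.resize(w[200:350,220:420],(600,450),interpolation=cv2.INTER_CUBIC)
b=cv2.resize(sc[90:240,250:410],(800,750),interpolation=cv2.INTER_CUBIC)
cv2.imwrite("pics/w4.png",np.vstack([cv2.resize(a,(400,300)),cv2.resize(b[:,:],(400,300))]))
print(onz(ray("top",(316,266)),.08))
```

```text
[ 0.5484 -0.0158  0.2413] yaw 0.69 x [ 0.001  0.    -1.   ] 0.0133 7.1667 [  15.   14.   -9.    0.  -67. -105.]
[0.39547483 0.03156184 0.08      ]
```

View pics/w4.png

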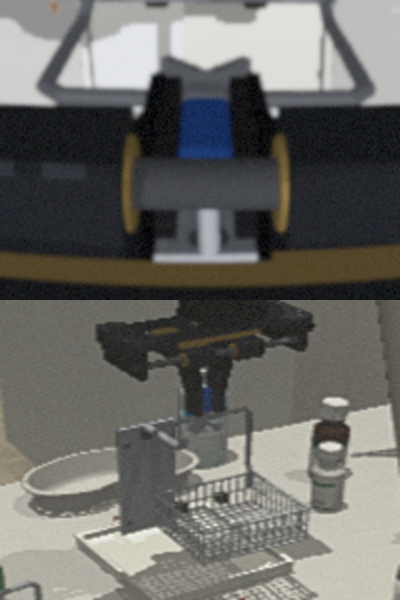

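Call:
arm_command(steps=[[[0.02, 0.0005, 0], [0, 0, 0], 0], [[0.04, 0.0005, 0], [0, 0, 0], 0], [[0.06, 0.0005, 0], [0, 0, 0], 0], [[0.08, 0.001, 0], [0, 0, 0.05], 0], [[0.095, 0.001, 0], [0, 0, 0.05], 0], [[0.102, 0.001, 0], [0, 0, 0.05], 0], [[0.105, 0.001, 0], [0, 0, 0.05], 0], [[0.105, 0.001, 0], [0, 0, 0.05], 0], [[0.105, 0.001, 0], [0, 0, 0.05], 0], [[0.105, 0.001, 0], [0, 0, 0.05], 0]])

```text
time_s: 8.05
tool_pos: [0.6525, -0.0149, 0.241]
tcp_rot: [39.4, 90.0, 40.3]
force: [-0.8, -0.4, -1.8]
grip_width: 0.0134
```

Call:
arm_command(steps=[[[0, 0, -0.01], [0, 0, 0], 0], [[0, 0, -0.02], [0, 0, 0], 0], [[0, 0, -0.03], [0, 0, 0], 0], [[0, 0, -0.038], [0, 0, 0], 0], [[0, 0, -0.042], [0, 0, 0], 0], [[0, 0, -0.042], [0, 0, 0], 0], [[0, 0, -0.042], [0, 0, 0], 0], [[0, 0, -0.042], [0, 0, 0], 0], [[0, 0, -0.042], [0, 0, 0], 0], [[0, 0, -0.042], [0, 0, 0], 0]])

```text
time_s: 8.88
tool_pos: [0.6532, -0.0149, 0.1989]
tcp_rot: [11.2, 90.0, 12.1]
force: [-0.7, -0.6, -2.6]
grip_width: 0.0133
```

Run:
```python
from h import *
st();print(robot.observe()["force"],robot.observe()["ft_torque"])
```

```text
[ 0.6532 -0.0149  0.1989] yaw 0.94 x [ 0.  0. -1.] 0.0133 8.8833 [  13.   26.    3.    0.  -67. -102.]
[-0.65481705 -0.59144425 -2.57677097] [0.00354298 0.2420898  0.04862202]
```

Call:
arm_command(steps=[[[0, 0, -0.002], [0, 0, 0], 0], [[0, 0, -0.003], [0, 0, 0], 0], [[0, 0, -0.004], [0, 0, 0], 0], [[0, 0, -0.005], [0, 0, 0], 0], [[0, 0, -0.006], [0, 0, 0], 0], [[0, 0, -0.006], [0, 0, 0], 0], [[0, 0, -0.006], [0, 0, 0], 0], [[0, 0, -0.006], [0, 0, 0], 0], [[0, 0, -0.006], [0, 0, 0], 0], [[0, 0, -0.006], [0, 0, 0], 0]])

```text
time_s: 9.72
tool_pos: [0.6536, -0.0146, 0.1939]
tcp_rot: [3.2, 89.9, 4.2]
force: [-3.6, 2.3, 5.5]
grip_width: 0.0134
```

Call:
arm_command(steps=[[[0, 0, 0.001], [0, 0, 0], 0], [[0, 0, 0.001], [0, 0, 0], 20], [[0, 0, 0.001], [0, 0, 0], 25], [[0, 0, 0.001], [0, 0, 0], 35], [[0, 0, 0.001], [0, 0, 0], 45], [[0, 0, 0.001], [0, 0, 0], 50], [[0, 0, 0.001], [0, 0, 0], 50], [[0, 0, 0.001], [0, 0, 0], 50], [[0, 0, 0.001], [0, 0, 0], 50], [[0, 0, 0.001], [0, 0, 0], 50]])

```text
time_s: 10.55
tool_pos: [0.6532, -0.0149, 0.1935]
tcp_rot: [-107.8, 90.0, -106.9]
force: [-0.8, 0.1, 0.0]
grip_width: 0.0432
```

Call:
arm_command(steps=[[[0, 0, 0.02], [0, 0, 0], 50], [[0, 0, 0.04], [0, 0, 0], 50], [[0, 0, 0.07], [0, 0, 0], 50], [[0, 0, 0.11], [0, 0, 0], 50], [[0, 0, 0.13], [0, 0, 0], 50], [[0, 0, 0.13], [0, 0, 0], 50], [[0, 0, 0.13], [0, 0, 0], 50], [[-0.04, 0.04, 0.13], [0, 0, 0], 50], [[-0.08, 0.08, 0.13], [0, 0, 0], 50], [[-0.11, 0.11, 0.13], [0, 0, 0], 50]])

```text
time_s: 11.38
tool_pos: [0.5631, 0.0738, 0.3209]
tcp_rot: [-165.4, 89.7, -164.6]
force: [0.1, 1.4, 0.4]
grip_width: 0.0433
```

Run:
```python
from h import *
np.set_printoptions(precision=4,suppress=True)
st();sc=robot.capture("scene");cv2.imwrite("pics/s5.png",sc);t=robot.capture("top");cv2.imwrite("pics/t5.png",t)
def blob(n,im,lo,hi,box):
    x0,y0,x1,y1=box;h=cv2.cvtColor(im,cv2.COLOR_BGR2HSV)[y0:y1,x0:x1]
    m=cv2.inRange(h,lo,hi);y,x=np.nonzero(m)
    return (x.mean()+x0,y.mean()+y0,len(x),x.min()+x0,x.max()+x0,y.min()+y0,y.max()+y0) if len(x) else None
print(blob("scene",sc,(100,130,40),(130,255,255),(280,100,360,190)))
print(blob("top",t,(100,130,40),(130,255,255),(300,140,380,210)))
```

```text
[0.5631 0.0738 0.3209] yaw 0.83 x [-0.004 -0.001 -1.   ] 0.0433 11.3833 [  24.   14.    2.   -0.  -79. -113.]
(np.float64(309.55555555555554), np.float64(140.05555555555554), 18, np.int64(308), np.int64(311), np.int64(137), np.int64(147))
(np.float64(333.0), np.float64(168.0), 21, np.int64(331), np.int64(335), np.int64(166), np.int64(170))
```

Call:
arm_command(steps=[[[-0.03, 0.04, 0], [0, 0, 0.5], 55], [[-0.06, 0.08, 0], [0, 0, 1], 55], [[-0.089, 0.12, 0], [0, 0, 1.5], 55], [[-0.089, 0.1445, 0], [0, 0, 1.7], 55], [[-0.089, 0.1445, -0.03], [0, 0, 1.7], 55], [[-0.089, 0.1445, -0.07], [0, 0, 1.7], 55], [[-0.089, 0.1445, -0.11], [0, 0, 1.7], 55], [[-0.089, 0.1445, -0.14], [0, 0, 1.7], 55], [[-0.089, 0.1445, -0.14], [0, 0, 1.7], 55], [[-0.089, 0.1445, -0.14], [0, 0, 1.7], 55]])

```text
time_s: 12.32
tool_pos: [0.4752, 0.2171, 0.182]
tcp_rot: [-141.1, 89.7, -131.6]
force: [1.4, 0.1, 0.9]
grip_width: 0.0476
```

Run:
```python
from h import *
np.set_printoptions(precision=4,suppress=True)
c=robot.get_calibration("wrist");np.save("w6.npy",c);st();w=robot.capture("wrist");cv2.imwrite("pics/w6f.png",w)
print("blue",tri(ray("top",(333,168)),ray("scene",(309.5,142))))
hsv=cv2.cvtColor(w,cv2.COLOR_BGR2HSV);m=cv2.inRange(hsv,(45,90,30),(75,255,255))[190:280,280:370]
y,x=np.nonzero(m);print(len(x),x.min()+280,x.max()+280,y.min()+190,y.max()+190,x.mean()+280)
p=onz(ray("wrist",(x.mean()+280.5,y.max()+191),c),.160);print(p)
g=cv2.cvtColor(w,cv2.COLOR_BGR2GRAY)
cv2.imwrite("pics/w6.png",cv2.resize(w[190:310,240:400],(800,600),interpolation=cv2.INTER_CUBIC))
```

```text
[0.4752 0.2171 0.182 ] yaw 9.45 x [-0.003 -0.004 -1.   ] 0.0476 12.3167 [  42.   14.  -17.    0.  -59. -123.]
blue (array([ 0.6542, -0.0134,  0.2054]), [np.float64(0.0013137208777150528), np.float64(0.001313720877715102)])
426 348 369 199 220 359.2276995305164
[0.4595 0.2376 0.16  ]
```

View pics/w6.png

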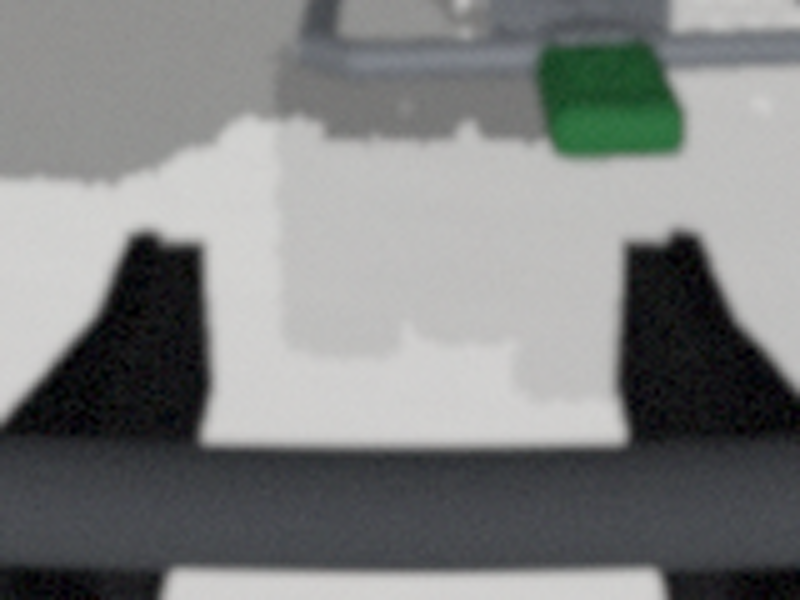

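Run:
```python
from h import *
np.set_printoptions(precision=4,suppress=True)
c=np.load("w6.npy",allow_pickle=True).item();w=cv2.imread("pics/w6f.png")
print("c",onz(ray("wrist",(363.6,215.8),c),.160)," edge",onz(ray("wrist",(364,221),c),.160),onz(ray("wrist",(363.5,210.6),c),.16))
# bar slope; crop pts
P=[(240+a/5,190+b/5) for a,b in((370,57),(520,53),(680,49),(790,46))]
Q=np.array([onz(ray("wrist",q,c),.123) for q in P]);k=np.polyfit(Q[:,1],Q[:,0],1);print(Q,np.degrees(np.arctan(-k[0])))
e=[onz(ray("wrist",(240+a/5,190+b/5),c),.160) for a,b in((565,156),(680,151))];d=e[0]-e[1];print(np.degrees(np.arctan2(-d[0],d[1])))
```

```text
c [0.4557 0.2393 0.16  ]  edge [0.4591 0.2403 0.16  ] [0.4523 0.2385 0.16  ]
[[0.4626 0.2074 0.123 ]
 [0.4583 0.2295 0.123 ]
 [0.4537 0.2533 0.123 ]
 [0.4505 0.2701 0.123 ]] 10.96324400908563
-168.2981541433093
```

Call:
arm_command(steps=[[[-0.02, 0.0225, 0], [0, 0, 0.2], 55], [[-0.02, 0.0225, 0], [0, 0, 0.2], 55], [[-0.02, 0.0225, 0], [0, 0, 0.2], 55], [[-0.02, 0.0225, 0], [0, 0, 0.2], 55], [[-0.02, 0.0225, -0.01], [0, 0, 0.2], 55], [[-0.02, 0.0225, -0.01], [0, 0, 0.2], 55], [[-0.02, 0.0225, -0.01], [0, 0, 0.2], 55], [[-0.02, 0.0225, -0.01], [0, 0, 0.2], 55], [[-0.02, 0.0225, -0.01], [0, 0, 0.2], 55], [[-0.02, 0.0225, -0.01], [0, 0, 0.2], 55]])

```text
time_s: 13.2
tool_pos: [0.456, 0.2405, 0.1736]
tcp_rot: [-11.3, 90.0, -0.9]
force: [-0.4, -0.8, 0.9]
grip_width: 0.0481
```

```bash
cat >> h.py <<'E'
def tabpos(lo,hi,ztop,name,yaw):
    c=robot.get_calibration("wrist");w=robot.capture("wrist");cv2.imwrite(f"pics/{name}.png",w)
    m=cv2.inRange(cv2.cvtColor(w,cv2.COLOR_BGR2HSV),lo,hi);m[:150]=0;m[290:]=0;m[:,:240]=0;m[:,400:]=0
    n,l,s,ct=cv2.connectedComponentsWithStats(m);i=1+s[1:,4].argmax();print("blob",s[i],ct[i])
    y,x=np.nonzero(l==i);b=y.max();sel=x[y>=b-3]
    e=onz(ray("wrist",(sel.mean(),b+.5),c),ztop);print("tab",(e-R.from_euler("z",yaw,degrees=True).apply([.004,0,0])).round(4))
E
python3 - <<'E'
from h import *
st();tabpos((45,90,30),(75,255,255),.160,"w7",10.5)
E
```

```text
[0.456  0.2405 0.1736] yaw 10.43 x [ 0. -0. -1.] 0.0481 13.2 [  46.   14.  -19.    0.  -57. -125.]
blob [310 222  26  25 575] [322.46782609 234.7026087 ]
tab [0.4541 0.2391 0.16  ]
```

Call:
arm_command(steps=[[[-0.0015, -0.001, -0.02], [0, 0, 0], 55], [[-0.0015, -0.001, -0.0415], [0, 0, 0], 55], [[-0.0015, -0.001, -0.0415], [0, 0, 0], 55], [[-0.0015, -0.001, -0.0415], [0, 0, 0], 0], [[-0.0015, -0.001, -0.0415], [0, 0, 0], 0], [[-0.0015, -0.001, -0.0415], [0, 0, 0], 0], [[-0.0015, -0.001, -0.0415], [0, 0, 0], 0], [[-0.0015, -0.001, -0.0415], [0, 0, 0], 0], [[-0.0015, -0.001, -0.0415], [0, 0, 0], 0], [[-0.0015, -0.001, -0.0415], [0, 0, 0], 0]], squeeze=40)

```text
time_s: 14.08
tool_pos: [0.4547, 0.2399, 0.1327]
tcp_rot: [29.5, 89.9, 39.9]
force: [-0.3, 1.2, 1.4]
grip_width: 0.0176
```

Call:
arm_command(steps=[[[0, 0, 0], [0, 0, 0], 0], [[0, 0, 0], [0, 0, 0], 0], [[0, 0, 0], [0, 0, 0], 0], [[0, 0, 0.025], [0, 0, 0], 0], [[0, 0, 0.05], [0, 0, 0], 0], [[0, 0, 0.08], [0, 0, 0], 0], [[0, 0, 0.11], [0, 0, 0], 0], [[0, 0, 0.14], [0, 0, 0], 0], [[0, 0, 0.16], [0, 0, 0], 0], [[0, 0, 0.16], [0, 0, 0], 0]])

```text
time_s: 14.92
tool_pos: [0.4559, 0.2404, 0.2966]
tcp_rot: [25.1, 89.5, 35.6]
force: [0.8, -0.0, -0.6]
grip_width: 0.0176
```

Run:
```python
from h import *
st()
```

```text
[0.4559 0.2404 0.2966] yaw 10.46 x [ 0.007  0.005 -1.   ] 0.0176 14.9167 [  46.    8.   -8.    0.  -73. -125.]
```

Call:
arm_command(steps=[[[0.01, -0.03, 0], [0, 0, -0.2], 0], [[0.02, -0.06, 0], [0, 0, -0.5], 0], [[0.03, -0.09, 0], [0, 0, -0.8], 0], [[0.04, -0.12, 0], [0, 0, -1.1], 0], [[0.05, -0.155, 0], [0, 0, -1.4], 0], [[0.06, -0.19, 0], [0, 0, -1.7], 0], [[0.07, -0.22, 0], [0, 0, -1.9], 0], [[0.08, -0.245, 0], [0, 0, -1.9], 0], [[0.084, -0.255, 0], [0, 0, -1.9], 0], [[0.084, -0.255, 0], [0, 0, -1.9], 0]])

```text
time_s: 15.75
tool_pos: [0.538, -0.0174, 0.2902]
tcp_rot: [-172.2, 89.8, -171.4]
force: [-0.2, 1.2, -1.1]
grip_width: 0.0176
```

Call:
arm_command(steps=[[[0, 0, -0.02], [0, 0, 0], 0], [[0, 0, -0.04], [0, 0, 0], 0], [[0, 0, -0.05], [0, 0, 0], 0], [[0, 0, -0.05], [0, 0, 0], 0], [[0, 0, -0.05], [0, 0, 0], 0], [[0, 0, -0.05], [0, 0, 0], 0], [[0, 0, -0.05], [0, 0, 0], 0], [[0, 0, -0.05], [0, 0, 0], 0], [[0, 0, -0.05], [0, 0, 0], 0], [[0, 0, -0.05], [0, 0, 0], 0]])

```text
time_s: 16.58
tool_pos: [0.5384, -0.0154, 0.2425]
tcp_rot: [15.3, 89.9, 16.2]
force: [0.5, 0.3, -1.7]
grip_width: 0.0178
```

Run:
```python
from h import *
st();w=robot.capture("wrist");sc=robot.capture("scene");cv2.imwrite("pics/w8f.png",w);cv2.imwrite("pics/s8f.png",sc)
a=cv2.resize(w[190:340,220:420],(800,600),interpolation=cv2.INTER_CUBIC)
b=cv2.resize(sc[100:250,240:400],(640,600),interpolation=cv2.INTER_CUBIC)
cv2.imwrite("pics/w8.png",np.hstack([cv2.resize(a,(320,240)),cv2.resize(b,(480,450))[:240]]) if 0 else np.hstack([cv2.copyMakeBorder(cv2.resize(a,(320,240)),0,210,0,0,0),cv2.resize(b,(480,450))]))
```

```text
[ 0.5384 -0.0154  0.2425] yaw 0.94 x [ 0.001  0.    -1.   ] 0.0178 16.5833 [  16.   13.  -10.   -0.  -67. -105.]
```

View pics/w8.png

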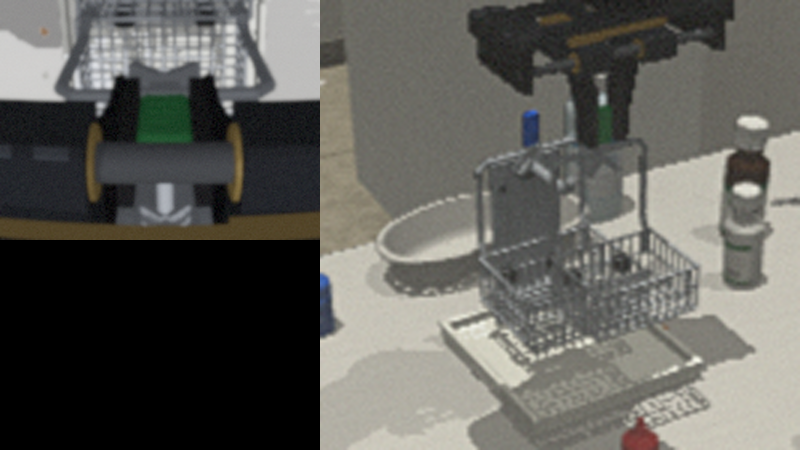

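Call:
arm_command(steps=[[[0.02, 0, 0], [0, 0, 0], 0], [[0.04, 0, 0], [0, 0, 0], 0], [[0.06, 0, 0], [0, 0, 0], 0], [[0.08, 0, 0], [0, 0, 0], 0], [[0.092, 0.0005, 0], [0, 0, 0], 0], [[0.0975, 0.0005, 0], [0, 0, 0], 0], [[0.0975, 0.0005, 0], [0, 0, 0], 0], [[0.0975, 0.0005, 0], [0, 0, 0], 0], [[0.0975, 0.0005, 0], [0, 0, 0], 0], [[0.0975, 0.0005, 0], [0, 0, 0], 0]])

```text
time_s: 17.52
tool_pos: [0.6351, -0.015, 0.2425]
tcp_rot: [28.7, 90.0, 29.6]
force: [-0.5, 0.0, -1.4]
grip_width: 0.0174
```

Run:
```python
from h import *
np.set_printoptions(precision=4,suppress=True)
st();print(robot.observe()["force"])
sc=robot.capture("scene");cv2.imwrite("pics/s9.png",sc)
h=cv2.cvtColor(sc,cv2.COLOR_BGR2HSV)
for n,lo,hi in(("blue",(100,130,40),(130,255,255)),("green",(45,90,30),(75,255,255))):
    m=cv2.inRange(h,lo,hi);m[:100]=0;m[190:]=0;m[:,:280]=0;m[:,380:]=0;l=cv2.connectedComponentsWithStats(m);i=1+l[2][1:,4].argmax() if l[0]>1 else 0;print(n,l[2][i],l[3][i])
    x,y,ww,hh,_=l[2][i]
    print(onz(ray("scene",(x+ww/2-.5,y)),.221 if n=="blue" else .27))
```

```text
[ 0.6351 -0.015   0.2425] yaw 0.95 x [ 0.  0. -1.] 0.0174 17.5167 [  13.   22.    4.   -0.  -71. -102.]
[-0.5062  0.0142 -1.4018]
blue [308 144   2   1   2] [308.5 144. ]
[0.6152 0.0081 0.221 ]
green [313 121   4  11  26] [314.8846 125.8462]
[ 0.6329 -0.0188  0.27  ]
```

Call:
arm_command(steps=[[[0, 0, -0.008], [0, 0, 0], 0], [[0, 0, -0.016], [0, 0, 0], 0], [[0, 0, -0.024], [0, 0, 0], 0], [[0, 0, -0.032], [0, 0, 0], 0], [[0, 0, -0.038], [0, 0, 0], 0], [[0, 0, -0.043], [0, 0, 0], 0], [[0, 0, -0.043], [0, 0, 0], 0], [[0, 0, -0.043], [0, 0, 0], 0], [[0, 0, -0.043], [0, 0, 0], 0], [[0, 0, -0.043], [0, 0, 0], 0]])

```text
time_s: 18.4
tool_pos: [0.6362, -0.0149, 0.1997]
tcp_rot: [2.6, 89.9, 3.6]
force: [-0.8, -0.7, -1.3]
grip_width: 0.0175
```

Call:
arm_command(steps=[[[0, 0, -0.002], [0, 0, 0], 0], [[0, 0, -0.003], [0, 0, 0], 0], [[0, 0, -0.004], [0, 0, 0], 0], [[0, 0, -0.005], [0, 0, 0], 0], [[0, 0, -0.006], [0, 0, 0], 0], [[0, 0, -0.006], [0, 0, 0], 0], [[0, 0, -0.006], [0, 0, 0], 0], [[0, 0, -0.006], [0, 0, 0], 0], [[0, 0, -0.006], [0, 0, 0], 0], [[0, 0, -0.006], [0, 0, 0], 0]])

```text
time_s: 19.23
tool_pos: [0.6362, -0.0147, 0.1945]
tcp_rot: [4.9, 89.9, 5.9]
force: [-1.6, 1.7, 7.4]
grip_width: 0.0174
```

Call:
arm_command(steps=[[[0, 0, 0.001], [0, 0, 0], 0], [[0, 0, 0.001], [0, 0, 0], 24], [[0, 0, 0.001], [0, 0, 0], 30], [[0, 0, 0.001], [0, 0, 0], 40], [[0, 0, 0.001], [0, 0, 0], 50], [[0, 0, 0.001], [0, 0, 0], 50], [[0, 0, 0.001], [0, 0, 0], 50], [[0, 0, 0.001], [0, 0, 0], 50], [[0, 0, 0.001], [0, 0, 0], 50], [[0, 0, 0.001], [0, 0, 0], 50]])

```text
time_s: 20.07
tool_pos: [0.6358, -0.015, 0.194]
tcp_rot: [147.7, 90.0, 148.7]
force: [0.1, 0.2, -0.3]
grip_width: 0.0434
```

Call:
arm_command(steps=[[[0, 0, 0.02], [0, 0, 0], 50], [[0, 0, 0.04], [0, 0, 0], 50], [[0, 0, 0.07], [0, 0, 0], 50], [[0, 0, 0.11], [0, 0, 0], 50], [[0, 0, 0.13], [0, 0, 0], 50], [[0, 0, 0.13], [0, 0, 0], 50], [[-0.02, -0.04, 0.13], [0, 0, 0.2], 50], [[-0.04, -0.08, 0.13], [0, 0, 0.4], 50], [[-0.06, -0.115, 0.13], [0, 0, 0.6], 50], [[-0.08, -0.15, 0.13], [0, 0, 0.8], 50]])

```text
time_s: 20.9
tool_pos: [0.5562, -0.163, 0.3232]
tcp_rot: [161.1, 89.9, 166.1]
force: [-0.5, 0.3, 0.8]
grip_width: 0.0434
```

```bash
cat >> h.py <<'E'
def hung(names):
    P={}
    for cam,box in(("scene",(280,90,380,190)),("top",(300,140,380,215))):
        im=robot.capture(cam);h=cv2.cvtColor(im,cv2.COLOR_BGR2HSV)
        for n,lo,hi in(("blue",(100,130,40),(130,255,255)),("green",(45,90,30),(75,255,255)),("yellow",(18,120,60),(32,255,255))):
            if n not in names: continue
            m=cv2.inRange(h,lo,hi);k=np.zeros_like(m);k[box[1]:box[3],box[0]:box[2]]=1;m=m*k
            l=cv2.connectedComponentsWithStats(m)
            if l[0]<2: print(cam,n,"none");continue
            i=1+l[2][1:,4].argmax();print(cam,n,l[2][i]);P.setdefault(n,[]).append(ray(cam,l[3][i]))
    for n,r in P.items():
        if len(r)==2: x,e=tri(*r);print(n,x.round(4),np.round(e,4))
E
python3 - <<'E'
from h import *
st();hung(("blue","green"))
E
```

```text
[ 0.5562 -0.163   0.3232] yaw 5.05 x [-0.001  0.    -1.   ] 0.0434 20.9 [ -0.  15.   4.  -0. -79. -85.]
scene blue [308 137   4   3   9]
scene green [311 139   6  10  21]
top blue none
top green none
```

Call:
arm_command(steps=[[[-0.015, -0.035, 0], [0, 0, 0.3], 60], [[-0.03, -0.07, 0], [0, 0, 0.5], 60], [[-0.045, -0.105, 0], [0, 0, 0.7], 60], [[-0.055, -0.138, 0], [0, 0, 0.7], 60], [[-0.055, -0.138, -0.03], [0, 0, 0.7], 60], [[-0.055, -0.138, -0.07], [0, 0, 0.7], 60], [[-0.055, -0.138, -0.11], [0, 0, 0.7], 60], [[-0.055, -0.138, -0.14], [0, 0, 0.7], 60], [[-0.055, -0.138, -0.145], [0, 0, 0.7], 60], [[-0.055, -0.138, -0.145], [0, 0, 0.7], 60]])

```text
time_s: 21.83
tool_pos: [0.5013, -0.2995, 0.1768]
tcp_rot: [157.3, 89.7, 165.8]
force: [-0.8, -0.4, 0.3]
grip_width: 0.0525
```

Run:
```python
from h import *
st();hung(("blue","green"))
tabpos((18,120,60),(32,255,255),.151,"w10",8.4)
```

```text
[ 0.5013 -0.2995  0.1768] yaw 8.46 x [-0.005  0.001 -1.   ] 0.0525 21.8333 [-15.  20.  -9.   0. -61. -67.]
scene blue [308 137   4   3  10]
scene green [311 139   6   8  28]
top blue [331 166   5   5  21]
top green [331 172   7   5  30]
blue [ 0.6517 -0.0127  0.2178] [0.001 0.001]
green [ 0.6372 -0.0151  0.2128] [0.0013 0.0013]
blob [308 212  31  23 637] [322.70172684 223.50863422]
tab [ 0.5008 -0.3021  0.151 ]
```

Run:
```python
from h import *
c=robot.get_calibration("wrist");w=cv2.imread("pics/w10.png");g=cv2.cvtColor(w,cv2.COLOR_BGR2GRAY).astype(float)
for r in range(196,226,2): print(r,g[r,284:364:4].astype(int))
h=cv2.cvtColor(w,cv2.COLOR_BGR2HSV);m=cv2.inRange(h,(18,120,60),(32,255,255))
P=[(x,np.nonzero(m[:290,x])[0].max()+.5) for x in range(314,336)]
Q=np.array([onz(ray("wrist",p,c),.151) for p in P]);k=np.polyfit(Q[:,1],Q[:,0],1);print("edge yaw",np.degrees(np.arctan(-k[0])),np.std(np.polyval(k,Q[:,1])-Q[:,0]))
```

```text
196 [146  82 114 143 136 142 139 125 145 147 127 132 122 120 124 121 122 121
  86  94]
198 [136  79 128 140 124 125 123 113 125 134 124 121 112  98 113 125 122 121
  88  85]
200 [118  78 142 128 124 123 105  96 103 117 123 103  98 101 113 125 123 121
  96  83]
202 [ 99  81 148 130 123 122 110 112 119 122 129  95 106 108 113 122 123 124
 109  81]
204 [ 86  89 149 131 123 122 101 108 111 129 127 106 109 105 113 124 123 123
 115  83]
206 [ 82  97 150 130 125 119  93  93  91  88  90  91  97 101 110 122 123 125
 116  88]
208 [ 90 105 144 123 119 117  92  92  86  84 102  91  88  92  98 115 114 114
 105  98]
210 [106  96 113 101  97  99  88  89  90  99 138 122  93 106 110 112 117 117
 113 107]
212 [109  94 100  99 100  99 100  89  93  91 105 111  93 104 133 133 131 134
 123 105]
214 [112  98 109 110 109 108 102  90  94  91  94 109  93  93 122 112 115 116
 114 112]
216 [141 117 106 104 104 100  95  89  97  95  98 106 103  95 110 112 109 115
 121 123]
218 [149 145 135 123 114 116 106  90  94  95  99 105 101  93 125 123 122 123
 123 121]
220 [148 148 152 127 121 123 100  88  94  90  93 105  97  87 123 124 125 124
 126 124]
222 [148 152 149 130 122 123  98  88  91  92  89  91  92  90 122 123 122 122
 123 125]
224 [149 151 150 134 124 125  95  92  94  94  91  93  95  92 121 125 122 123
 122 123]
edge yaw 9.141407523196 0.00014413140674340288
```

Call:
arm_command(steps=[[[0, -0.002, 0], [0, 0, 0.13], 60], [[-0.0005, -0.0025, -0.02], [0, 0, 0.13], 60], [[-0.0005, -0.0025, -0.04], [0, 0, 0.13], 60], [[-0.0005, -0.0025, -0.053], [0, 0, 0.13], 60], [[-0.0005, -0.0025, -0.053], [0, 0, 0.13], 60], [[-0.0005, -0.0025, -0.053], [0, 0, 0.13], 0], [[-0.0005, -0.0025, -0.053], [0, 0, 0.13], 0], [[-0.0005, -0.0025, -0.053], [0, 0, 0.13], 0], [[-0.0005, -0.0025, -0.053], [0, 0, 0.13], 0], [[-0.0005, -0.0025, -0.053], [0, 0, 0.13], 0]], squeeze=40)

```text
time_s: 22.82
tool_pos: [0.5024, -0.3027, 0.127]
tcp_rot: [-27.8, 89.9, -18.7]
force: [0.3, -1.1, -0.3]
grip_width: 0.0266
```

Call:
arm_command(steps=[[[0, 0, 0], [0, 0, 0], 0], [[0, 0, 0], [0, 0, 0], 0], [[0, 0, 0], [0, 0, 0], 0], [[0, 0, 0], [0, 0, 0], 0], [[0, 0, 0.025], [0, 0, 0], 0], [[0, 0, 0.05], [0, 0, 0], 0], [[0, 0, 0.09], [0, 0, 0], 0], [[0, 0, 0.13], [0, 0, 0], 0], [[0, 0, 0.17], [0, 0, 0], 0], [[0, 0, 0.17], [0, 0, 0], 0]])

```text
time_s: 23.65
tool_pos: [0.505, -0.3048, 0.3056]
tcp_rot: [-38.5, 89.0, -29.4]
force: [1.5, -0.8, 1.0]
grip_width: 0.0216
```

Run:
```python
from h import *
st()
```

```text
[ 0.505  -0.3048  0.3056] yaw 9.14 x [ 0.015 -0.008 -1.   ] 0.0216 23.65 [-15.  15.   3.   0. -76. -66.]
```

Call:
arm_command(steps=[[[0.004, 0.03, 0], [0, 0, -0.2], 0], [[0.008, 0.06, 0], [0, 0, -0.4], 0], [[0.012, 0.1, 0], [0, 0, -0.7], 0], [[0.016, 0.14, 0], [0, 0, -1], 0], [[0.02, 0.18, 0], [0, 0, -1.3], 0], [[0.024, 0.22, 0], [0, 0, -1.64], 0], [[0.028, 0.255, 0], [0, 0, -1.64], 0], [[0.032, 0.28, 0], [0, 0, -1.64], 0], [[0.032, 0.289, 0], [0, 0, -1.64], 0], [[0.032, 0.289, 0], [0, 0, -1.64], 0]])

```text
time_s: 24.48
tool_pos: [0.5338, -0.0117, 0.2952]
tcp_rot: [177.0, 89.9, 178.1]
force: [-0.4, -0.2, -0.8]
grip_width: 0.0211
```

Call:
arm_command(steps=[[[0, 0, -0.02], [0, 0, 0], 0], [[0, 0, -0.04], [0, 0, 0], 0], [[0, 0, -0.055], [0, 0, 0], 0], [[0, 0, -0.055], [0, 0, 0], 0], [[0, 0, -0.055], [0, 0, 0], 0], [[0, 0, -0.055], [0, 0, 0], 0], [[0, 0, -0.055], [0, 0, 0], 0], [[0, 0, -0.055], [0, 0, 0], 0], [[0, 0, -0.055], [0, 0, 0], 0], [[0, 0, -0.055], [0, 0, 0], 0]])

```text
time_s: 25.32
tool_pos: [0.5342, -0.0135, 0.2416]
tcp_rot: [14.4, 89.9, 15.3]
force: [0.3, 0.1, -1.2]
grip_width: 0.0217
```

Run:
```python
from h import *
st();print(robot.observe()["force"])
tabpos((18,120,60),(32,255,255),.26,"w11",0.9)
```

```text
[ 0.5342 -0.0135  0.2416] yaw 0.89 x [ 0.001  0.    -1.   ] 0.0217 25.3167 [  16.   12.  -11.    0.  -67. -105.]
[ 0.33647863  0.13344934 -1.23523765]
blob [ 301  245   43   35 1340] [322.41641791 262.49104478]
tab [ 0.5369 -0.0147  0.26  ]
```

Call:
arm_command(steps=[[[0.02, -0.001, 0], [0, 0, 0], 0], [[0.04, -0.0015, 0], [0, 0, 0], 0], [[0.06, -0.0015, 0], [0, 0, 0], 0], [[0.075, -0.0015, 0], [0, 0, 0], 0], [[0.083, -0.0015, 0], [0, 0, 0], 0], [[0.0855, -0.0015, 0], [0, 0, 0], 0], [[0.0855, -0.0015, 0], [0, 0, 0], 0], [[0.0855, -0.0015, 0], [0, 0, 0], 0], [[0.0855, -0.0015, 0], [0, 0, 0], 0], [[0.0855, -0.0015, 0], [0, 0, 0], 0]])

```text
time_s: 26.2
tool_pos: [0.6188, -0.015, 0.2415]
tcp_rot: [28.1, 90.0, 29.0]
force: [-1.0, 0.5, -0.9]
grip_width: 0.0212
```

Call:
arm_command(steps=[[[0, 0, -0.008], [0, 0, 0], 0], [[0, 0, -0.016], [0, 0, 0], 0], [[0, 0, -0.024], [0, 0, 0], 0], [[0, 0, -0.03], [0, 0, 0], 0], [[0, 0, -0.035], [0, 0, 0], 0], [[0, 0, -0.038], [0, 0, 0], 0], [[0, 0, -0.038], [0, 0, 0], 0], [[0, 0, -0.038], [0, 0, 0], 0], [[0, 0, -0.038], [0, 0, 0], 0], [[0, 0, -0.038], [0, 0, 0], 0]])

```text
time_s: 27.03
tool_pos: [0.6198, -0.015, 0.2035]
tcp_rot: [3.8, 89.9, 4.7]
force: [-0.2, 0.2, -1.7]
grip_width: 0.0213
```

Call:
arm_command(steps=[[[0, 0, -0.001], [0, 0, 0], 0], [[0, 0, -0.002], [0, 0, 0], 0], [[0, 0, -0.003], [0, 0, 0], 0], [[0, 0, -0.004], [0, 0, 0], 0], [[0, 0, -0.005], [0, 0, 0], 0], [[0, 0, -0.006], [0, 0, 0], 0], [[0, 0, -0.006], [0, 0, 0], 0], [[0, 0, -0.006], [0, 0, 0], 0], [[0, 0, -0.006], [0, 0, 0], 0], [[0, 0, -0.006], [0, 0, 0], 0]])

```text
time_s: 27.87
tool_pos: [0.6195, -0.015, 0.1971]
tcp_rot: [-173.2, 90.0, -172.3]
force: [0.7, -0.2, -0.2]
grip_width: 0.021
```

Call:
arm_command(steps=[[[0, 0, -0.001], [0, 0, 0], 0], [[0, 0, -0.001], [0, 0, 0], 0], [[0, 0, -0.002], [0, 0, 0], 0], [[0, 0, -0.002], [0, 0, 0], 0], [[0, 0, -0.002], [0, 0, 0], 0], [[0, 0, -0.002], [0, 0, 0], 0], [[0, 0, -0.002], [0, 0, 0], 0], [[0, 0, -0.002], [0, 0, 0], 0], [[0, 0, -0.002], [0, 0, 0], 0], [[0, 0, -0.002], [0, 0, 0], 0]])

```text
time_s: 28.7
tool_pos: [0.6199, -0.0148, 0.1964]
tcp_rot: [4.0, 89.9, 4.9]
force: [-2.9, 1.1, 5.5]
grip_width: 0.0215
```

Resting on the rod; release and withdraw.

Call:
arm_command(steps=[[[0, 0, 0.001], [0, 0, 0], 0], [[0, 0, 0.001], [0, 0, 0], 28], [[0, 0, 0.001], [0, 0, 0], 34], [[0, 0, 0.001], [0, 0, 0], 44], [[0, 0, 0.001], [0, 0, 0], 55], [[0, 0, 0.001], [0, 0, 0], 55], [[0, 0, 0.001], [0, 0, 0], 55], [[0, 0, 0.001], [0, 0, 0], 55], [[0, 0, 0.001], [0, 0, 0], 55], [[0, 0, 0.001], [0, 0, 0], 55]])

```text
time_s: 29.53
tool_pos: [0.6195, -0.015, 0.196]
tcp_rot: [-164.0, 90.0, -163.1]
force: [-0.2, -0.4, -0.5]
grip_width: 0.0477
```

Call:
arm_command(steps=[[[0, 0, 0.02], [0, 0, 0], 55], [[0, 0, 0.04], [0, 0, 0], 55], [[0, 0, 0.07], [0, 0, 0], 55], [[0, 0, 0.11], [0, 0, 0], 55], [[0, 0, 0.13], [0, 0, 0], 55], [[0, 0, 0.13], [0, 0, 0], 55], [[-0.02, -0.04, 0.13], [0, 0, 0], 55], [[-0.04, -0.08, 0.13], [0, 0, 0], 55], [[-0.06, -0.115, 0.13], [0, 0, 0], 55], [[-0.08, -0.15, 0.13], [0, 0, 0], 55]])

```text
time_s: 30.37
tool_pos: [0.5399, -0.1631, 0.3252]
tcp_rot: [167.1, 89.9, 168.0]
force: [0.8, -1.3, 1.5]
grip_width: 0.0482
```

Call:
arm_command(steps=[[[-0.02, -0.04, 0], [0, 0, 0], 55], [[-0.04, -0.08, 0], [0, 0, 0], 55], [[-0.06, -0.11, 0], [0, 0, 0], 55], [[-0.08, -0.14, 0], [0, 0, 0], 55], [[-0.08, -0.15, 0], [0, 0, 0], 55], [[-0.08, -0.15, 0], [0, 0, 0], 55], [[-0.08, -0.15, 0], [0, 0, 0], 55], [[-0.08, -0.15, 0], [0, 0, 0], 55], [[-0.08, -0.15, 0], [0, 0, 0], 55], [[-0.08, -0.15, 0], [0, 0, 0], 55]])

```text
time_s: 31.2
tool_pos: [0.4618, -0.311, 0.3259]
tcp_rot: [121.5, 90.0, 122.5]
force: [-0.5, 0.9, -0.5]
grip_width: 0.0479
```

Run:
```python
from h import *
st();hung(("blue","green","yellow"))
sc=robot.capture("scene");t=robot.capture("top")
a=cv2.resize(sc[110:230,250:390],(560,480),interpolation=cv2.INTER_CUBIC);b=cv2.resize(t[140:260,300:360],(240,480),interpolation=cv2.INTER_CUBIC)
cv2.imwrite("pics/fin.png",np.hstack([a,b]))
```

```text
[ 0.4618 -0.311   0.3259] yaw 1.0 x [-0.  0. -1.] 0.0479 31.2 [-17.  12.   1.  -0. -79. -72.]
scene blue [308 137   4   3   9]
scene green [311 139   6   9  20]
scene yellow [313 142   9  12  82]
top blue [331 166   5   5  21]
top green [331 172   7   5  31]
top yellow [330 179   9   5  35]
blue [ 0.6517 -0.0126  0.2182] [0.0009 0.0009]
green [ 0.6372 -0.0143  0.2136] [0.0007 0.0007]
yellow [ 0.6195 -0.0161  0.2052] [0.0012 0.0012]
```

View pics/fin.png

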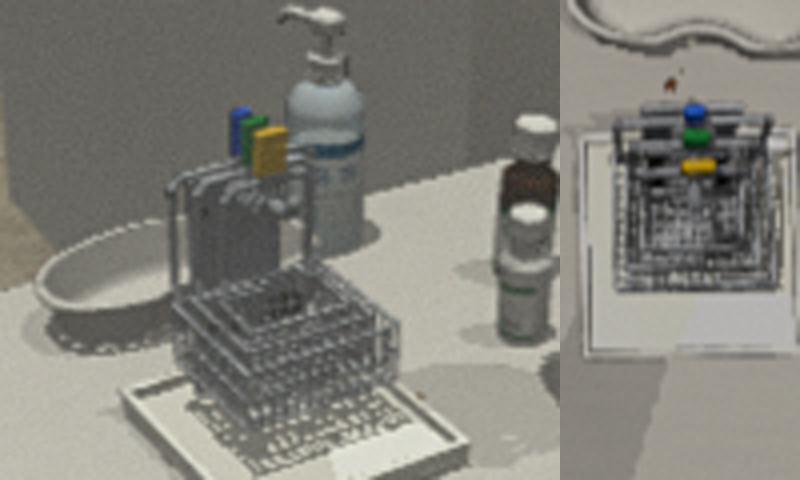

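```bash
python3 -c "
from plant import robot
print(robot.hand_in())"
```

```text
the job is handed in; nothing more can be done
None
```

I hung the large, medium and small baskets on the hook in that order, each gripped by its tab and lowered until the wrist force showed it resting. Each was then let go and left to hang. I handed the job in at about 31 s of the 72 s allowed; it gave no verdict.

The last pictures show all three nested and upright, open fronts away from the upright, with the gripper clear of everything.

| Check | Measured | Limit |
|---|---|---|
| Large tab from the upright | about 12–14 mm | within 24 mm |
| Medium tab in front of the large | about 15 mm | 9–28 mm |
| Small tab in front of the medium | about 18 mm | 9–28 mm |
| Sideways offset, all tabs | within about 3 mm | within 8 mm |

- **Heights:** the camera put the blue tab at 0.218 m and the green at 0.214 m, above the 0.211 m limit. I took this to be because only their upper parts are visible behind the next tab. The blue tab, seen before the medium basket was hung, measured 0.205 m. The tool heights at release gave about 0.205 m for all three.
- **Bystanders:** the bottles and dish in the last crop look upright and in place. I did not measure them again, and nothing suggested that the arm had touched any of them.

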